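# Seat a fly cutter in the inspection spindle

## Robot

A 6-joint arm with a two-finger parallel gripper is mounted at the origin on the work surface. World frame = base frame: x ahead of the robot, y to its left, z up, the work surface at z = 0. Lengths are in m, angles in rad, forces in N, time in s.
With the tool pointing down it reaches from about 0.3 to 0.75 m from the base axis. Payload 8.5 kg.
Tool frame: the origin (TCP) lies where the fingers leave the gripper's body, on its centre line; the fingertips stand 73 mm ahead of it and the grasp point (between the pads) lies grasp_offset ahead of it (grasp_offset is the distance from the TCP to the grasp point, in m); z points along the fingers, y is the direction in which the jaws open and shut (so a half turn about z gives the same grasp; the last joint's range is limited). The gripper opens to 85 mm and grips with 20 to 120 N. Pads are 22 mm wide; open, the fingers measure 114 mm over their backs; the gripper's body (76 mm by 85 mm) begins 54 mm behind the grasp point. The pads swing forward as they close: fully open they stand 13 mm farther back than shut.
Start: joints at [1.074, 0.381, 1.297, -0, 1.464, -0.215], TCP at [0.153, 0.528, 0.304] pointing down, gripper open.
Joint ranges: [-3.11, 3.11], [-0.89, 2.33], [0.22, 2.48], [-1.42, 4.56], [0.17, 2.85], [-2.88, 2.88]. Speed limits (rad/s): [2.39, 2.39, 3.14, 3.14, 3.14, 3.14].

## Interface

Orientations are given as [roll, pitch, yaw] about the fixed x, y, z axes, in that order (R = Rz(yaw) Ry(pitch) Rx(roll)).
In Python, from station import observe, camera, camera_params, finish_job, grasp_offset gives the robot as it stands.
- The arm moves only by the shell command python3 -m inch 'ROWS'. ROWS is JSON, a list that holds one entry, the list of rows, each a list of 5 numbers: the shift along the world's x, y, z normalised to -1 to 1, where 1 is 0.1 m, then the turn about the world's z normalised to -1 to 1, where 1 is 0.5 rad, then the opening in per cent of the stroke, from 0 (shut) to 100 (fully open). A call has exactly 8 rows; each row is the pose to reach, as a shift and turn from the pose measured when the call began; what a row does not reach only later rows make up. A row lasts 1/8 s, in which the tool goes at most 62.5 mm and 10.7 degrees, less where a joint would pass 70% of its speed; a pose out of reach is approached as far as the arm can. A call with a number of a shift or a turn outside -1 to 1 is refused whole. A call with a gripper value outside its range is refused whole. The fingers move at their own pace and stop on an object; the grip force is fixed at half the most. Time passes only in rows, so rows that repeat a pose let the fingers close, or fill a call up. It gives the time, the measured TCP pose, the force and the opening at its end, in the units of the state.
- observe(): the state, without advancing time (a new reading comes with each control period).
- camera(name): name is "scene" or "top"; returns the picture (384x512x3 uint8, red, green, blue); there is no depth.
- camera_params(name): a dict with "fx", "fy", "cx", "cy" (pixels), "eye" and "attitude" of the camera in the world. Camera axes: x right, y down, z forward; pixel columns grow to the right and rows downward; lengths in m; the calibration is good to about 2 mm. A picture is of the moment at which its call begins. camera_params takes no time and is no camera call.
- finish_job(): hands the job in, once; it reports no verdict.
The state is a dict: "t": time; "joints": joint angles; "dq": joint speeds; "joint_torque": joint torques, N m; "eef_pos": TCP position; "tool_rot": TCP orientation; "force": force on the tool from outside, world axes, zero at the start; "moment": the same for the moment, N m; "grip_width": finger opening in m.
Only numpy, scipy, OpenCV 4.12 (cv2) and the standard library are available. Lean on these libraries where they do the work, as an engineer would, in place of code of your own. Each camera call takes 0.05 s, during which the arm holds its last target.

## Task

The fly cutter has been set down in the spindle stand, but its flange is riding on top of the two drive dogs. Without lifting it out, turn the cutter until its slots drop over the dogs, then press it down fully home, so that the spring balls snap over its pull stud and the flange lies flush on the spindle nose. Do not touch the cutting edge at the end of the bar, and leave the other things on the bench as they are.

Things in the scene. Friction and masses are not known exactly. Their poses are not given: they have to be found in the camera images.
- nose (a point): Spindle nose of the fixed, pale grey-green pedestal stand (base 150 x 150 mm, round housing 116 mm across). The point is on the upright spindle axis in the flat steel nose face (89 mm across), 115 mm above the bench; z up, x along the line of the two drive dogs. A taper socket 45 mm wide opens in the face; spring balls deep inside grip the pull stud. The spindle is braked and does not turn.
- dog_a (a point): Drive dog at +x of nose, fixed: a steel block 15 mm wide, 9 mm high, from 24 to 44 mm from the spindle axis, its outer end showing beyond the cutter's head. The point is in the middle of its top face; axes as nose.
- dog_b (a point): Drive dog at -x of nose, fixed: a steel block 15 mm wide, 9 mm high, from 24 to 44 mm from the spindle axis, its outer end showing beyond the cutter's head. The point is in the middle of its top face; axes as nose.
- cutter: Fly cutter, loose, about 0.7 kg, standing shank-down in the socket. Origin on its axis in the flange underside; z up along its axis, x along its bar to the cutting edge. Below: 65 mm taper and pull stud, unseen. Above: steel flange 63 mm across, 20 mm thick; then a round aluminium head 72 mm across, from 20 to 48 mm, with the bar through it. It starts 9 mm above nose and is home at 0 mm.
- slot_a (a point): One of two drive slots, 18 mm wide, cut right through the flange rim in line with the bar: this one (26 mm from the axis, at the flange underside) beneath the bar's long end, the other opposite. Axes as cutter. The cutter fits either way round. In line with the dogs to about 3 degrees it drops by itself to about 5.5 mm above the nose, onto the balls, and the dogs stop it turning.
- cutter_top (a point): Centre of the flat top of the cutter's head, on the axis, 48 mm above the flange underside; axes as cutter. After the slots have dropped over the dogs, a push straight down here of 8 to 15 N snaps the cutter past the spring balls and home onto the nose, a hard stop.
- bar_shank (a point): Middle of the bar's free part, 60 mm from the axis, 34 mm above the flange underside; axes as cutter. The 12 x 12 mm steel bar runs along x, bare from 36 mm (head) to 84 mm (cutting edge), and sticks out 12 mm behind the head. At the start it stands 28 to 90 degrees from the line of the dogs, on either side. A few newtons sideways here turn the cutter in place.
- edge: The cutting edge, fixed to the end of the bar: a slanted point 16 mm long with a small carbide insert. Its origin is where it joins the bar, 84 mm from the cutter's axis and on the bar's centre line; it reaches from there to 100 mm. Not to be touched.
- hex_key: Bystander: L-shaped hex key, 120 x 38 mm, 8 mm thick, lying near the stand; origin on the bench under its middle.
- parallel_block: Bystander: steel block with five holes, 75 x 50 x 25 mm, near the stand; origin under its centre.
- dial_gauge: Bystander: round dial gauge 58 mm across, 22 mm thick, lying face up near the stand, its stem 53 mm long along its x; origin under the dial's centre.
- screwdriver: Bystander: screwdriver 190 mm long lying along its x axis, handle 26 mm thick; origin under its middle.
- dust_blower: Bystander: black rubber blower bulb, 68 mm across and 112 mm high, standing; origin under its centre.
- oil_bottle: Bystander: small white bottle, 46 mm across and 115 mm high, standing; origin under its centre.
- collet_holder: Bystander: a collet chuck standing in a square black block, 85 x 85 mm, 122 mm high over all; origin under its centre.
Not all that is in view belongs to the job. Leave any green look-alike of the cutter alone. What is shaped like the part that bears nose but yellow is not meant.

How it is judged:
By the outcome, as a careful person would: the job done as asked, in the order asked, and still so for the second after the job is handed in, with the robot touching nothing.
It also fails if it takes over 42 s, if anything falls off the work surface, if the arm or the gripper's body presses on something with over 40 N, if the wrist force passes 120 N, or if a joint passes its speed limit or range.

## Working session

There is one attempt and no reset: what is moved stays moved. The work goes in short steps, Python scripts to look and compute and a shell command to move; the robot and the scene stay as the last step left them, time stands still between calls to the robot, and variables do not carry over. Pictures are saved under pics/ and viewed, and the job is handed in when it is done.

```bash
ls; mkdir -p pics; python3 - <<'E'
from station import *
import cv2,json
print(observe(), grasp_offset if not callable(grasp_offset) else grasp_offset())
for n in ("scene","top"):
    cv2.imwrite(f"pics/{n}0.png",camera(n)[:,:,::-1]); print(n,camera_params(n))
E
```

```text
pics
{'t': 0.0, 'joints': array([ 1.07369174e+00,  3.81209109e-01,  1.29827976e+00,  2.07719968e-06,
        1.46361961e+00, -2.15309901e-01]), 'dq': array([-0.00158434, -0.00061064, -0.0012901 ,  0.00074388, -0.00074443,
        0.00025058]), 'joint_torque': array([ 2.57820182e-03, -4.48453510e+01, -2.31284916e+01,  8.13043158e-06,
        4.67816062e-03,  2.14770495e-05]), 'eef_pos': array([0.15285495, 0.5281276 , 0.30329826]), 'tool_rot': array([-3.14011227e+00, -3.25873149e-04,  2.85979751e+00]), 'force': array([ 0.24961093, -0.18268801,  0.19426357]), 'moment': array([-0.01287566,  0.00082826,  0.01830224]), 'grip_width': 0.08554445166141748} 0.0539
scene {'fx': 491.8055124748971, 'fy': 491.8055124748971, 'cx': 255.77896748988053, 'cy': 195.9113217508137, 'eye': array([1.41615131, 0.70070695, 1.0532937 ]), 'attitude': array([-2.22661403, -0.00458267,  2.20373397])}
top {'fx': 354.15439938281037, 'fy': 354.15439938281037, 'cx': 251.67132811229735, 'cy': 190.26289305319835, 'eye': array([ 0.27843969, -0.03295545,  1.21395908]), 'attitude': array([-2.96822894,  0.03018366, -1.59194758])}
```

View pics/scene0.png

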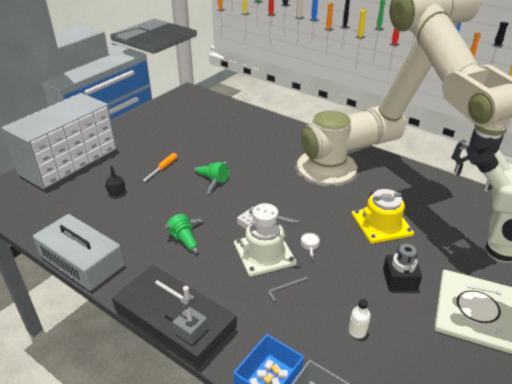

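View pics/top0.png

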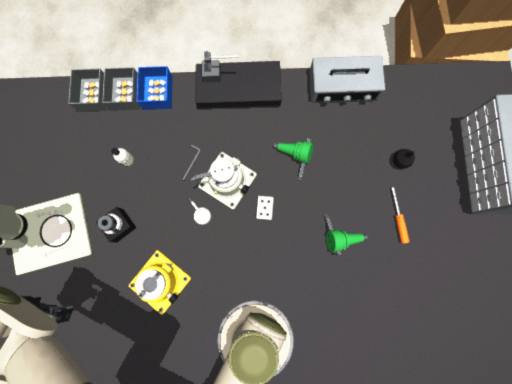

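The candidates are the pale grey-green stand with a cutter in it at top (226,178) / scene (265,240), the yellow look-alike at top (160,283), and green cutters at top (297,150) and (342,240). The pale stand fits the description, so I'll confirm it in an enlarged crop.

```bash
python3 - <<'E'
import cv2,numpy as np
a=cv2.imread("pics/top0.png")[140:220,175:275]; b=cv2.imread("pics/scene0.png")[190:280,215:315]
a=cv2.resize(a,None,fx=7,fy=7,interpolation=cv2.INTER_CUBIC);b=cv2.resize(b,None,fx=6,fy=6,interpolation=cv2.INTER_CUBIC)
cv2.imwrite("pics/ca.png",a);cv2.imwrite("pics/cb.png",b)
E
```

```text
(no output)
```

View pics/ca.png

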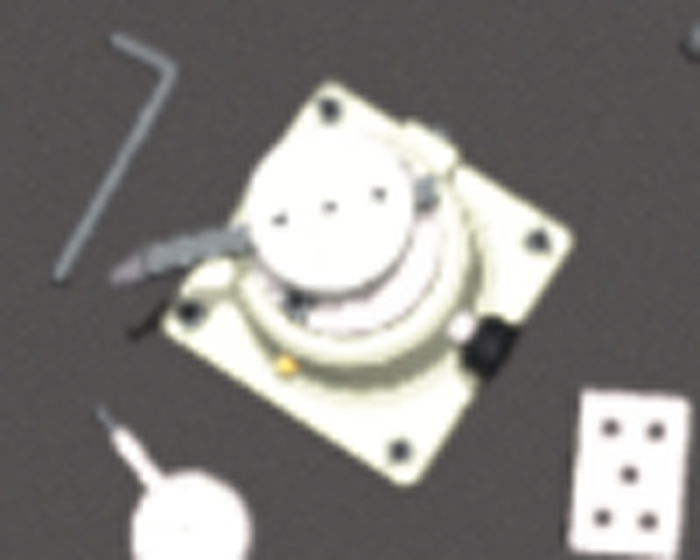

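View pics/cb.png

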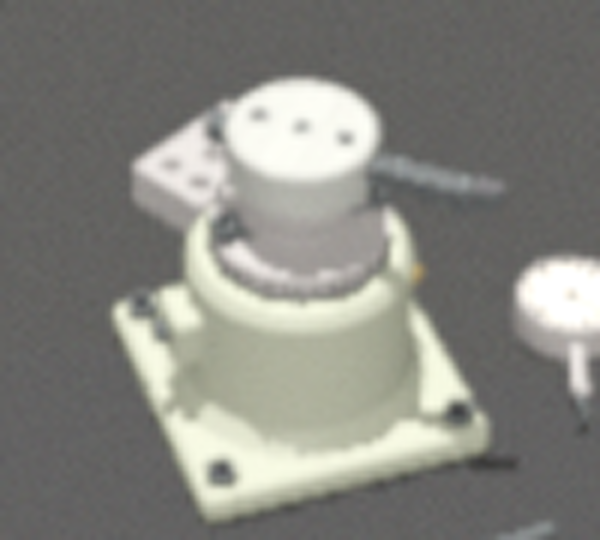

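The crops show the silvery-white cutter in the pale stand. Three dots on the head lie along the bar, and the bar's long end goes left in top at about (193,179). One dog shows in each view: top at about (217,183) and scene at about (253,227). Next I'll cast rays.

```bash
cat > h.py <<'E'
import numpy as np,cv2
from scipy.spatial.transform import Rotation as R
from station import camera_params
P={n:camera_params(n) for n in("scene","top")}
def ray(n,uv):
    p=P[n];d=np.array([(uv[0]-p['cx'])/p['fx'],(uv[1]-p['cy'])/p['fy'],1])
    return np.array(p['eye']),R.from_euler('xyz',p['attitude']).as_matrix()@d
def plane(n,uv,z):
    e,d=ray(n,uv);return e+d*(z-e[2])/d[2]
def tri(u1,u2):
    e1,d1=ray("top",u1);e2,d2=ray("scene",u2)
    A=np.stack([d1,-d2],1);s=np.linalg.lstsq(A,e2-e1,rcond=None)[0]
    a=e1+s[0]*d1;b=e2+s[1]*d2;return (a+b)/2,np.linalg.norm(a-b)
def proj(n,X):
    p=P[n];c=R.from_euler('xyz',p['attitude']).as_matrix().T@(np.array(X)-p['eye'])
    return p['fx']*c[0]/c[2]+p['cx'],p['fy']*c[1]/c[2]+p['cy']
def dark(img,uv,r=3):
    g=cv2.cvtColor(img,cv2.COLOR_BGR2GRAY).astype(float)
    x,y=int(round(uv[0])),int(round(uv[1]));w=g[y-r:y+r+1,x-r:x+r+1]
    k=np.clip(np.percentile(w,60)-w-15,0,None);yy,xx=np.mgrid[y-r:y+r+1,x-r:x+r+1]
    return (k*xx).sum()/k.sum(),(k*yy).sum()/k.sum()
E
python3 - <<'E'
from h import *
np.set_printoptions(precision=4,suppress=True)
T=cv2.imread("pics/top0.png");S=cv2.imread("pics/scene0.png")
f=lambda c,o,k:(c[0]/k+o[0]-.5+.5/k,c[1]/k+o[1]-.5+.5/k)
td=[dark(T,f(c,(175,140),7),2) for c in[(280,219),(330,207),(379,194)]]
sd=[dark(S,f(c,(215,190),6),2) for c in[(345,138),(302,127),(260,115)]]
for a,b in zip(td,sd): print(a,b,tri(a,b),plane("top",a,.172),plane("scene",b,.172))
for c in[(330,108),(540,240),(400,450),(190,313)]:
    print("bolt top",plane("top",f(c,(175,140),7),.015))
for c in[(142,303),(460,410),(222,472)]:
    print("bolt scene",plane("scene",f(c,(215,190),6),.015))
print("dog b top",plane("top",f((295,303),(175,140),7),.124))
print("dog scene",plane("scene",f((228,222),(215,190),6),.124))
print("bar tip base",plane("top",f((150,262),(175,140),7),.158),plane("top",f((245,238),(175,140),7),.158),plane("top",f((427,192),(175,140),7),.158))
print("tip sc",plane("scene",f((500,188),(215,190),6),.158))
E
```

```text
(np.float64(214.58333333333334), np.float64(170.90625)) (np.float64(272.10752688172045), np.float64(212.55913978494624)) (array([0.5238, 0.1068, 0.1704]), np.float64(0.0022522080375239344)) [0.5241 0.1057 0.172 ] [0.5248 0.1088 0.172 ]
(np.float64(221.6015037593985), np.float64(169.1578947368421)) (np.float64(264.79406919275124), np.float64(210.5947281713344)) (array([0.5288, 0.0853, 0.1704]), np.float64(0.0018441011247947528)) [0.5289 0.0843 0.172 ] [0.5299 0.0872 0.172 ]
(np.float64(228.65079365079364), np.float64(167.32804232804233)) (np.float64(257.6967213114754), np.float64(208.60655737704917)) (array([0.5337, 0.0639, 0.1705]), np.float64(0.0020664129248727887)) [0.534  0.0629 0.172 ] [0.5347 0.0658 0.172 ]
bolt top [0.6176 0.1013 0.015 ]
bolt top [ 0.5469 -0.0026  0.015 ]
bolt top [0.4438 0.0681 0.015 ]
bolt top [0.5148 0.1714 0.015 ]
bolt scene [ 0.5387 -0.0045  0.015 ]
bolt scene [0.5063 0.1701 0.015 ]
bolt scene [0.6105 0.1005 0.015 ]
dog b top [0.4966 0.1054 0.124 ]
dog scene [0.5615 0.0676 0.124 ]
bar tip base [0.5098 0.1647 0.158 ] [0.5194 0.123  0.158 ] [0.5378 0.0429 0.158 ]
tip sc [0.4978 0.1785 0.158 ]
```

The middle dot triangulates to (0.529, 0.0855, 0.170). The expected height is 0.172 and the dot spacing is 22 mm, which is plausible. The bar heads about 103°. The dog line is at about 149°, since both dogs lie 37 mm from the axis. So the cutter must turn about +46° CCW.

Plan: straddle the bar loosely with the jaws at r = 58 mm and swing it along the arc. The first target is TCP (0.516, 0.142) at yaw 103°, a shift of (+0.363, -0.386) and -61°.

```bash
python3 -m inch '[[[0.3,-0.3,0,-0.2,60],[0.6,-0.6,0,-0.5,40],[0.9,-0.9,0,-0.8,28],[1,-1,0,-0.9,28],[1,-1,0,-0.9,28],[1,-1,0,-0.9,28],[1,-1,0,-0.9,28],[1,-1,0,-0.9,28]]]'; python3 -m inch '[[[0.3,-0.3,0,-0.2,28],[0.6,-0.6,0,-0.5,28],[0.9,-0.9,0,-0.8,28],[1,-1,0,-0.9,28],[1,-1,0,-0.9,28],[1,-1,0,-0.9,28],[1,-1,0,-0.9,28],[1,-1,0,-0.9,28]]]'
```

```text
t: 1.1
eef_pos: [0.2524, 0.4285, 0.3033]
tool_rot: [-3.14, -0.0, 2.411]
force: [-0.5, -0.7, 0.4]
grip_width: 0.0242
t: 2.1
eef_pos: [0.3519, 0.329, 0.3034]
tool_rot: [-3.14, -0.0, 1.963]
force: [-0.0, 0.0, 0.0]
grip_width: 0.0241
```

```bash
python3 -m inch '[[[0.3,-0.3,0,-0.1,28],[0.6,-0.6,0,-0.2,28],[0.8,-0.9,0,-0.33,28],[0.82,-0.95,0,-0.33,28],[0.82,-0.95,0,-0.33,28],[0.82,-0.95,0,-0.33,28],[0.82,-0.95,0,-0.33,28],[0.82,-0.95,0,-0.33,28]]]'; python3 -m inch '[[[0.3,-0.3,0,0,28],[0.6,-0.6,0,0,28],[0.8,-0.9,0,0,28],[0.82,-0.92,0,0,28],[0.82,-0.92,0,0,28],[0.82,-0.92,0,0,28],[0.82,-0.92,0,0,28],[0.82,-0.92,0,0,28]]]'
python3 - <<'E'
from station import *
import cv2,numpy as np
for n in ("scene","top"): cv2.imwrite(f"pics/{n}1.png",camera(n)[:,:,::-1])
a=cv2.imread("pics/top1.png")[130:230,165:275]; b=cv2.imread("pics/scene1.png")[150:270,215:325]
cv2.imwrite("pics/c1.png",np.hstack([cv2.resize(a,(396,360)),cv2.resize(b,(330,360))]))
E
```

```text
t: 3.1
eef_pos: [0.4337, 0.2344, 0.3034]
tool_rot: [-3.14, -0.0, 1.799]
force: [-0.7, -0.2, -0.9]
grip_width: 0.0239
t: 4.1
eef_pos: [0.5154, 0.1428, 0.3035]
tool_rot: [-3.14, -0.0, 1.799]
force: [0.8, -1.1, -0.1]
grip_width: 0.024
```

View pics/c1.png

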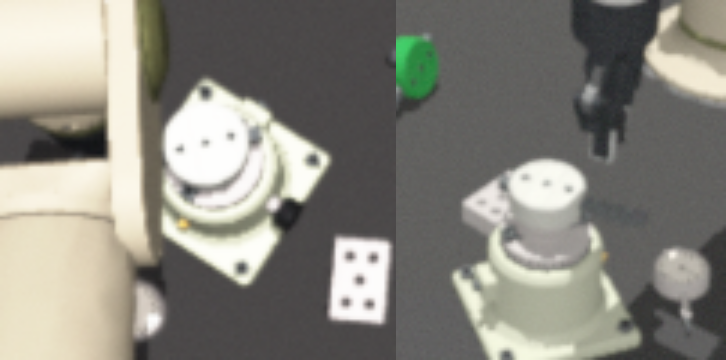

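The top view shows the arm above the bar with the head uncovered. In the scene crop the fingertips hang at about scene (283,202), over the bar side. I'll descend to just above the bar and check.

```bash
python3 -m inch '[[[0,0,-0.2,0,28],[0,0,-0.4,0,28],[0,0,-0.55,0,28],[0,0,-0.55,0,28],[0,0,-0.55,0,28],[0,0,-0.55,0,28],[0,0,-0.55,0,28],[0,0,-0.55,0,28]]]'
python3 - <<'E'
from station import *
from h import *
for n in ("scene",): cv2.imwrite(f"pics/{n}2.png",camera(n)[:,:,::-1])
b=cv2.imread("pics/scene2.png")[150:260,225:325]
cv2.imwrite("pics/c2.png",cv2.resize(b,None,fx=6,fy=6,interpolation=cv2.INTER_CUBIC)[:600])
o=observe();p=o['eef_pos'].copy();p[2]-=.071
for X in (p,[.516,.142,.164]): u=proj("scene",X);print(u,((u[0]-225)*6,(u[1]-150)*6))
E
```

```text
t: 5.2
eef_pos: [0.5156, 0.1426, 0.2487]
tool_rot: [-3.141, -0.0, 1.799]
force: [0.3, 0.2, -0.2]
grip_width: 0.024
(np.float64(284.019118317162), np.float64(213.92277733880042)) (np.float64(354.114709902972), np.float64(383.5366640328025))
(np.float64(283.54627194676), np.float64(217.64802755464513)) (np.float64(351.2776316805599), np.float64(405.88816532787075))
```

View pics/c2.png

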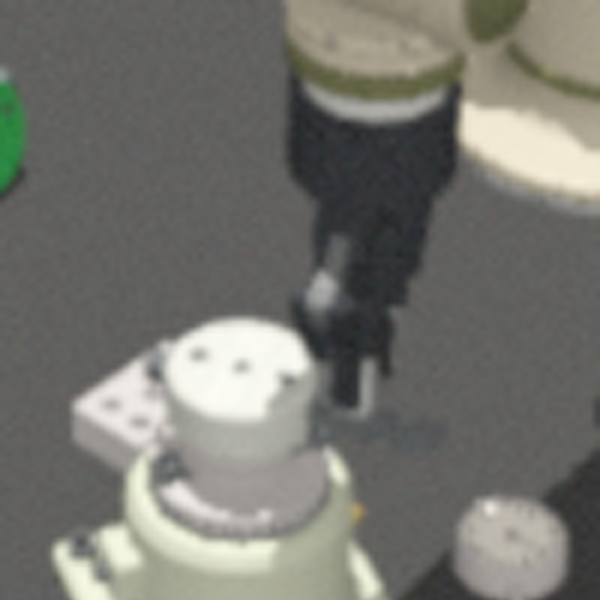

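The fingertips sit just above the bar, which runs at crop (330–440, 420). The projected tip (354,384) fits. I'll lower over the bar, slowly at the end.

```bash
python3 -m inch '[[[0,0,-0.05,0,28],[0,0,-0.1,0,28],[0,0,-0.15,0,28],[0,0,-0.2,0,28],[0,0,-0.25,0,28],[0,0,-0.3,0,28],[0,0,-0.33,0,28],[0,0,-0.33,0,28]]]'
python3 - <<'E'
from station import *
from h import *
for n in ("scene",): cv2.imwrite(f"pics/{n}3.png",camera(n)[:,:,::-1])
b=cv2.imread("pics/scene3.png")[170:260,225:325]
b=cv2.resize(b,None,fx=6,fy=6,interpolation=cv2.INTER_CUBIC)
cv2.imwrite("pics/c3.png",cv2.convertScaleAbs(b,alpha=1.7,beta=10))
E
```

```text
t: 6.25
eef_pos: [0.5155, 0.1426, 0.2154]
tool_rot: [-3.14, -0.0, 1.799]
force: [-0.8, 0.8, 1.1]
grip_width: 0.0241
```

View pics/c3.png

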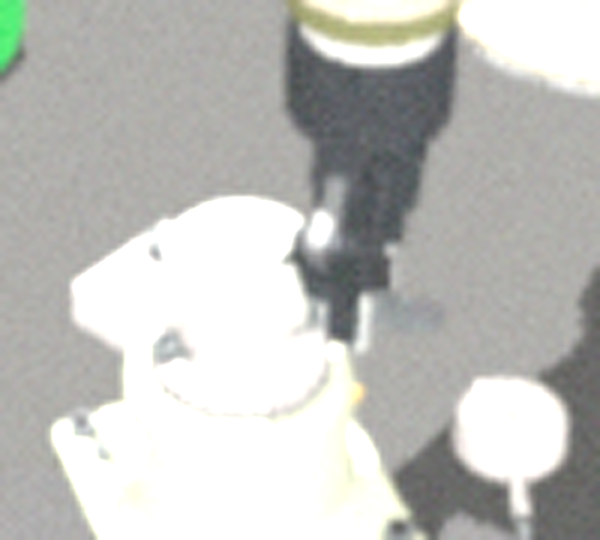

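The fingers are down on both sides of the bar with about 1 N of force, and the edge is clear at crop (425,315). Now I'll swing it along the arc, +28° first.

```bash
python3 -m inch '[[[-0.04,-0.011,0,0.14,28],[-0.078,-0.024,0,0.28,28],[-0.116,-0.04,0,0.42,28],[-0.152,-0.059,0,0.56,28],[-0.187,-0.08,0,0.70,28],[-0.221,-0.104,0,0.84,28],[-0.252,-0.13,0,0.98,28],[-0.252,-0.13,0,0.98,28]]]'
python3 - <<'E'
from station import *
from h import *
for n in ("scene","top"): cv2.imwrite(f"pics/{n}4.png",camera(n)[:,:,::-1])
a=cv2.imread("pics/top4.png")[130:230,165:265]; b=cv2.imread("pics/scene4.png")[170:270,215:315]
r=lambda x:cv2.resize(x,(396,396),interpolation=cv2.INTER_CUBIC)
cv2.imwrite("pics/c4.png",np.hstack([r(a),r(b)]))
E
```

```text
t: 7.3
eef_pos: [0.4904, 0.1296, 0.2159]
tool_rot: [-3.141, -0.0, 2.288]
force: [-0.1, -0.1, 0.4]
grip_width: 0.0239
```

View pics/c4.png

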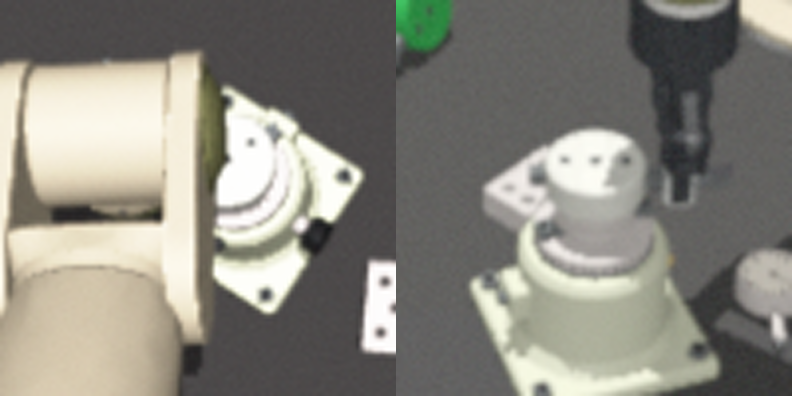

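The cutter has turned in place: the dots now lie level at scene (258,210), (265,210) and (273,210), with no force peaks. Next +19°, then I'll check the bar angle from the dots.

```bash
python3 -m inch '[[[-0.03,-0.028,0,0.14,28],[-0.058,-0.058,0,0.28,28],[-0.083,-0.09,0,0.42,28],[-0.107,-0.124,0,0.56,28],[-0.122,-0.15,0,0.66,28],[-0.122,-0.15,0,0.66,28],[-0.122,-0.15,0,0.66,28],[-0.122,-0.15,0,0.66,28]]]'
cat > look.py <<'E'
from station import *
from h import *
import sys
n=sys.argv[1]; cv2.imwrite(f"pics/scene{n}.png",camera("scene")[:,:,::-1])
I=cv2.imread(f"pics/scene{n}.png"); b=I[190:270,225:305]
cv2.imwrite(f"pics/c{n}.png",cv2.resize(b,(560,560),interpolation=cv2.INTER_CUBIC))
print(observe()['force'],observe()['eef_pos'])
E
python3 look.py 5
```

```text
t: 8.4
eef_pos: [0.4784, 0.1148, 0.2157]
tool_rot: [-3.141, -0.0, 2.617]
force: [-0.2, 0.5, -0.1]
grip_width: 0.0236
[ 1.14775422 -0.4217389  -0.49531157] [0.47835316 0.11475447 0.21572858]
```

View pics/c5.png

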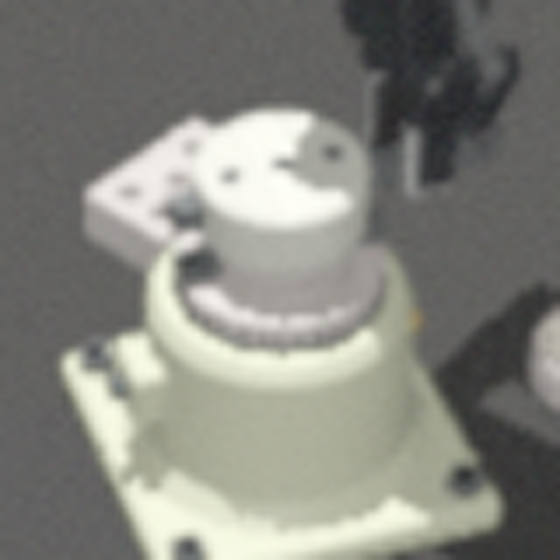

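```bash
cat > dots.py <<'E'
from h import *
import sys
I=cv2.imread(f"pics/scene{sys.argv[1]}.png")
z=float(sys.argv[2]); k=7; pts=[]
for c in [tuple(map(float,s.split(','))) for s in sys.argv[3:]]:
    u=dark(I,(c[0]/k+225-.43,c[1]/k+190-.43),2); pts.append(plane("scene",u,z)[:2]); print(u,pts[-1])
d=pts[-1]-pts[0];print("heading",np.degrees(np.arctan2(d[1],d[0])), "sep",np.linalg.norm(d))
E
python3 dots.py 5 .172 232,175 332,150; python3 dots.py 5 .1685 232,175 332,150; python3 - <<'E'
from h import *
# stub end & dog in scene crop5
f=lambda c:(c[0]/7+225-.43,c[1]/7+190-.43)
print("stub",plane("scene",f((185,205)),.158),"dog outer",plane("scene",f((200,263)),.124))
E
```

```text
(np.float64(257.36746987951807), np.float64(214.65060240963857)) [0.5569543  0.08090505]
(np.float64(272.06972111553785), np.float64(211.36055776892428)) [0.52048259 0.10569019]
heading 145.8010906988939 sep 0.044096359570036846
(np.float64(257.36746987951807), np.float64(214.65060240963857)) [0.55354206 0.07844355]
(np.float64(272.06972111553785), np.float64(211.36055776892428)) [0.5169255  0.10332712]
heading 145.8010906988938 sep 0.0442714853626665
stub [0.56892618 0.06756462 0.158     ] dog outer [0.56249385 0.07036216 0.124     ]
```

```bash
python3 - <<'E'
from h import *
for n,o,k,L in((4,(215,170),3.96,[(169,160),(199,160),(231,160)]),(5,(225,190),7,[(232,175),(285,163),(332,150)])):
    I=cv2.imread(f"pics/scene{n}.png")
    for c in L: print(n,(c[0]/k+o[0]-.4,c[1]/k+o[1]-.4),dark(I,(c[0]/k+o[0]-.4,c[1]/k+o[1]-.4),2))
for z in(.172,.1685,.163): print(z,proj("scene",(.5299,.0872,z)))
a=cv2.imread("pics/scene4.png")[195:250,240:290];b=cv2.imread("pics/scene5.png")[195:250,240:290]
cv2.imwrite("pics/cmp.png",cv2.resize(np.hstack([a,b]),None,fx=8,fy=8,interpolation=cv2.INTER_CUBIC))
E
```

```text
4 (257.2767676767677, 210.0040404040404) (np.float64(257.12994350282486), np.float64(209.87570621468927))
4 (264.85252525252525, 210.0040404040404) (np.float64(264.9282982791587), np.float64(210.01434034416826))
4 (272.93333333333334, 210.0040404040404) (np.float64(272.5983606557377), np.float64(210.08196721311475))
5 (257.7428571428572, 214.6) (np.float64(257.36746987951807), np.float64(214.65060240963857))
5 (265.31428571428575, 212.88571428571427) (np.float64(266.097261039687), np.float64(213.06763555058694))
5 (272.02857142857147, 211.0285714285714) (np.float64(272.06972111553785), np.float64(211.36055776892428))
0.172 (np.float64(264.80115393345915), np.float64(210.58471854730448))
0.1685 (np.float64(264.7816758948897), np.float64(211.541171726921))
0.163 (np.float64(264.7511878007878), np.float64(213.03826469345915))
```

View pics/cmp.png

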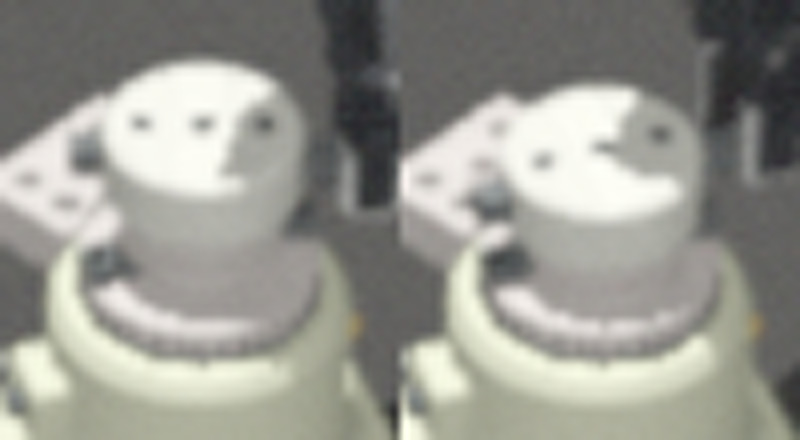

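The dots now give a bar heading of 145.8°, which is the base-edge direction. The head top has sunk about 3 px, which is roughly 9 mm and more than the 3.5 mm expected for a drop onto the balls. So it may already be low, or it may be tilted. I'll centre the jaws on the bar, lift clear, and measure without the arm in the way.

```bash
python3 -m inch '[[[0.01,0.017,0,-0.07,28],[0.021,0.034,0,-0.14,28],[0.021,0.034,0.1,-0.14,28],[0.021,0.034,0.25,-0.14,28],[0.021,0.034,0.4,-0.14,28],[0.021,0.034,0.55,-0.14,28],[0.021,0.034,0.7,-0.14,28],[0.021,0.034,0.7,-0.14,28]]]'
python3 -m inch '[[[-0.2,0.2,0.1,0,20],[-0.4,0.4,0.1,0,10],[-0.6,0.6,0.1,0,0],[-0.8,0.8,0.1,0,0],[-0.9,0.9,0.1,0,0],[-0.9,0.9,0.1,0,0],[-0.9,0.9,0.1,0,0],[-0.9,0.9,0.1,0,0]]]'
python3 look.py 6
python3 - <<'E'
from station import *
import cv2,numpy as np
cv2.imwrite("pics/top6.png",camera("top")[:,:,::-1])
I=cv2.imread("pics/top6.png")[140:220,185:265]
cv2.imwrite("pics/d6.png",np.hstack([cv2.resize(I,(400,400),interpolation=cv2.INTER_CUBIC),cv2.resize(cv2.imread("pics/c6.png"),(400,400))]))
E
```

```text
t: 9.45
eef_pos: [0.4807, 0.1181, 0.287]
tool_rot: [3.141, 0.002, 2.547]
force: [0.3, -0.6, 0.5]
grip_width: 0.0242
t: 10.45
eef_pos: [0.3912, 0.2077, 0.2969]
tool_rot: [3.141, 0.002, 2.547]
force: [0.6, -0.1, -0.0]
grip_width: 0.0001
[ 0.55785231 -0.05056103 -0.38221887] [0.39116966 0.2077438  0.29691883]
```

View pics/d6.png

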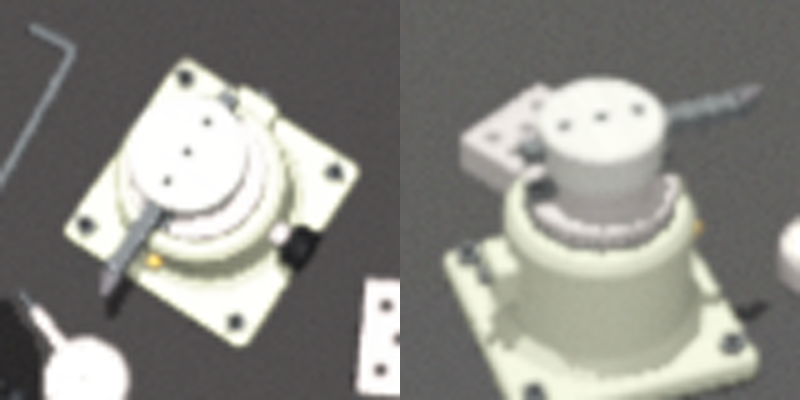

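```bash
python3 - <<'E'
from h import *
np.set_printoptions(precision=4,suppress=True)
T=cv2.imread("pics/top6.png");S=cv2.imread("pics/scene6.png")
t=[dark(T,(x/5+185-.4,y/5+140-.4),2) for x,y in[(168,181),(187,151),(207,122)]]
s=[dark(S,((x-400)/5+225-.4,y/5+190-.4),2) for x,y in[(638,109),(601,117),(564,125)]]
Q=[]
for a,b in zip(t,s):
    X,e=tri(a,b);Q.append(X);print(a,b,X,e,plane("top",a,.1685),plane("scene",b,.1685))
d=Q[0]-Q[2];print("heading",np.degrees(np.arctan2(d[1],d[0])),"tilt",np.degrees(np.arcsin(d[2]/np.linalg.norm(d))))
# stand base check in both images: bolt sc reference vs first picture
S0=cv2.imread("pics/scene0.png");T0=cv2.imread("pics/top0.png")
for I,n,L in((S0,'0',[(238.5,240.3),(291.5,258),(251.9,268.5)]),(S,'6',[(238.5,240.3),(291.5,258),(251.9,268.5)])):print(n,[dark(I,c,3) for c in L])
E
```

```text
(np.float64(217.97727272727272), np.float64(175.69886363636363)) (np.float64(272.14303482587064), np.float64(211.45024875621888)) [0.5106 0.0978 0.1614] 0.002590994685595183 [0.5097 0.0959 0.1685] [0.5171 0.1037 0.1685]
(np.float64(221.98830409356725), np.float64(169.87134502923976)) (np.float64(264.8081395348837), np.float64(212.8372093023256)) [0.5285 0.0851 0.1619] 0.002059740248335168 [0.5275 0.0835 0.1685] [0.5346 0.0906 0.1685]
(np.float64(225.95977011494253), np.float64(163.9022988505747)) (np.float64(257.37888198757764), np.float64(214.65217391304347)) [0.5471 0.0727 0.1614] 0.001763514190927464 [0.5458 0.0713 0.1685] [0.5535 0.0785 0.1685]
heading 145.5112625996896 tilt -0.08065023012027966
0 [(np.float64(237.63696484510965), np.float64(238.41350504698917)), (np.float64(291.97203366820526), np.float64(257.8202552267174)), (np.float64(251.4469507101086), np.float64(268.43358395989975))]
6 [(np.float64(237.65561959654178), np.float64(238.39121037463977)), (np.float64(292.62467191601047), np.float64(257.3744531933508)), (np.float64(251.44120569725072), np.float64(268.44004637297115))]
```

The head top triangulates to z = 0.1616. It was 0.1704 before, so it dropped 8.8 mm with tilt below 0.1°, heading 145.5°, and the stand hasn't moved. The cutter looks home already, having passed the balls on the drop. I'll still do the press as asked with closed fingers on the head centre, which proves it against the hard stop. The shift needed is (+0.1375, -0.1225).

```bash
python3 -m inch '[[[0.2,-0.2,0,0,0],[0.4,-0.4,0,0,0],[0.6,-0.55,0,0,0],[0.69,-0.61,0,0,0],[0.69,-0.61,0,0,0],[0.69,-0.61,0,0,0],[0.69,-0.61,0,0,0],[0.69,-0.61,0,0,0]]]'; python3 -m inch '[[[0.2,-0.2,0,0,0],[0.4,-0.4,0,0,0],[0.6,-0.55,0,0,0],[0.69,-0.61,0,0,0],[0.69,-0.61,-0.1,0,0],[0.69,-0.61,-0.3,0,0],[0.69,-0.61,-0.45,0,0],[0.69,-0.61,-0.45,0,0]]]'; python3 look.py 7
```

```text
t: 11.55
eef_pos: [0.4598, 0.1471, 0.297]
tool_rot: [3.141, 0.002, 2.547]
force: [0.5, 0.6, 0.1]
grip_width: -0.0002
t: 12.55
eef_pos: [0.5277, 0.0868, 0.2509]
tool_rot: [-3.141, -0.0, 2.548]
force: [-0.2, 0.3, 0.1]
grip_width: -0.0001
[-0.19454297 -0.50318089 -0.10572907] [0.52815865 0.08668218 0.25181714]
```

View pics/c7.png

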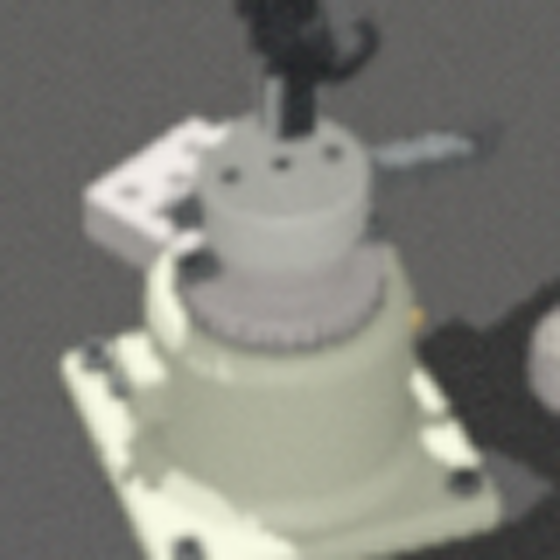

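The closed fingertips at crop (290,130) hover about 15 mm above the centre dot (283,163). I'll lower in small steps and watch the force.

```bash
python3 -m inch '[[[0,-0.015,-0.05,0,0],[0,-0.015,-0.1,0,0],[0,-0.015,-0.12,0,0],[0,-0.015,-0.13,0,0],[0,-0.015,-0.14,0,0],[0,-0.015,-0.15,0,0],[0,-0.015,-0.15,0,0],[0,-0.015,-0.15,0,0]]]'
```

```text
t: 13.6
eef_pos: [0.5282, 0.0852, 0.2369]
tool_rot: [3.141, 0.001, 2.548]
force: [0.0, 0.1, 0.2]
grip_width: 0.0001
```

```bash
python3 -m inch '[[[0,0,-0.005,0,0],[0,0,-0.005,0,0],[0,0,-0.01,0,0],[0,0,-0.01,0,0],[0,0,-0.015,0,0],[0,0,-0.015,0,0],[0,0,-0.015,0,0],[0,0,-0.015,0,0]]]'
```

```text
t: 14.6
eef_pos: [0.5282, 0.0852, 0.2357]
tool_rot: [3.141, 0.002, 2.548]
force: [-1.6, 0.2, 5.7]
grip_width: 0.0002
```

Contact came at TCP z ≈ 0.236, so the fingertips are at 0.163, exactly the home height. Now I'll press harder to at least 15 N.

```bash
python3 -m inch '[[[0,0,-0.005,0,0],[0,0,-0.01,0,0],[0,0,-0.01,0,0],[0,0,-0.015,0,0],[0,0,-0.015,0,0],[0,0,-0.015,0,0],[0,0,-0.015,0,0],[0,0,-0.015,0,0]]]'
```

```text
t: 15.6
eef_pos: [0.5283, 0.0852, 0.2356]
tool_rot: [3.14, 0.003, 2.548]
force: [-4.3, 0.1, 14.8]
grip_width: 0.0002
```

```bash
python3 -m inch '[[[0,0,-0.015,0,0],[0,0,-0.02,0,0],[0,0,-0.02,0,0],[0,0,-0.02,0,0],[0,0,-0.02,0,0],[0,0,-0.02,0,0],[0,0,-0.02,0,0],[0,0,-0.02,0,0]]]'
```

```text
t: 16.6
eef_pos: [0.5282, 0.0852, 0.2356]
tool_rot: [3.139, 0.005, 2.548]
force: [-6.3, -0.0, 18.6]
grip_width: -0.0002
```

It held at 18.6 N with no movement, so the cutter is on the hard stop. I'll lift straight up, withdraw, and take a last look.

```bash
python3 -m inch '[[[0,0,0.1,0,0],[0,0,0.3,0,0],[0,0,0.5,0,0],[0,0,0.7,0,0],[-0.3,0.3,0.7,0,0],[-0.6,0.6,0.7,0,0],[-0.9,0.9,0.7,0,0],[-1,1,0.7,0,0]]]'
python3 -m inch '[[[-0.3,0.3,0,0,0],[-0.6,0.6,0,0,0],[-0.9,0.9,0,0,0],[-0.9,0.9,0,0,0],[-0.9,0.9,0,0,0],[-0.9,0.9,0,0,0],[-0.9,0.9,0,0,0],[-0.9,0.9,0,0,0]]]'
python3 - <<'E'
from station import *
from h import *
np.set_printoptions(precision=4,suppress=True)
for n in("top","scene"): cv2.imwrite(f"pics/{n}8.png",camera(n)[:,:,::-1])
T=cv2.imread("pics/top8.png");S=cv2.imread("pics/scene8.png")
t=[dark(T,c,2) for c in[(218,175.7),(222,169.9),(226,163.9)]];s=[dark(S,c,2) for c in[(272.1,211.5),(264.8,212.8),(257.4,214.7)]]
for a,b in zip(t,s):print(a,b,*tri(a,b))
cv2.imwrite("pics/d8.png",np.hstack([cv2.resize(T[100:260,80:280],(400,320)),cv2.resize(S[190:270,225:325],(400,320))]))
print(observe()['force'])
E
```

```text
t: 17.6
eef_pos: [0.427, 0.1863, 0.3058]
tool_rot: [3.139, 0.005, 2.55]
force: [-0.7, -0.0, -0.3]
grip_width: 0.0003
t: 18.6
eef_pos: [0.3373, 0.2761, 0.3057]
tool_rot: [3.139, 0.005, 2.549]
force: [-0.3, -0.4, -0.1]
grip_width: 0.0002
(np.float64(217.89497716894977), np.float64(175.66666666666666)) (np.float64(272.1437125748503), np.float64(211.46107784431138)) [0.5107 0.098  0.1615] 0.0024416671125018297
(np.float64(221.94642857142858), np.float64(169.72619047619048)) (np.float64(264.68801897983394), np.float64(212.9703440094899)) [0.529  0.0852 0.1618] 0.0018887562365298564
(np.float64(225.98930481283423), np.float64(163.86631016042782)) (np.float64(257.4591836734694), np.float64(214.7204081632653)) [0.5471 0.0728 0.1613] 0.0021432611370659836
[-0.3836  0.0187 -0.1503]
```

View pics/d8.png

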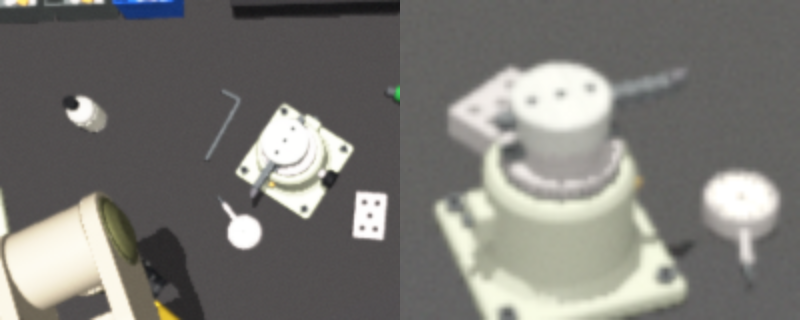

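The cutter sits level at home height, unchanged since the press. The hex key, dial gauge, block and bottle are where they were, and the arm is clear.

```bash
python3 -c "from station import *; print(finish_job())"
```

```text
the job is handed in; nothing more can be done
None
```

The cutter is in line with the dogs and fully home on the spindle nose, and I handed the job in at about 19 s. I straddled the bare bar loosely with the jaws and swung the cutter about 43° counter-clockwise until the slots dropped over the dogs. Then I pressed straight down on the head centre with closed fingers, up to 18.6 N.

**Last checks:**
- **Height:** the head top dropped 8.8 mm in the images, against 9 mm expected. The fingertips met it at the 163 mm home height, and it did not move under the press.
- **Level and line:** measured before the press, tilt was under 0.1°, and the bar heading of 145.5° matches the edge of the stand base. The head dots were unchanged after the press.
- **Surroundings:** the nearby things I could see were where they started, and the jaws stayed at mid-bar, clear of the cutting edge.

**What disagreed:**
- **Drop:** the cutter fell straight to home height while I was turning it, instead of resting 5.5 mm up on the balls. So the press only confirmed the seat, and I did not see a separate snap.
- **Camera height:** the camera read the head top at 161.5 mm, 1.5 mm below nominal. It read the same amount low at the start, so I put it down to calibration.
- **Dog line:** my first estimate from the dogs was 149°, about 3° off the final heading.

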